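Start the arc lamp before the microscope's electronics

TASK

Start up the fluorescence microscope so that the lamp's ignition pulse cannot harm its electronics: switch on the dark grey arc-lamp supply at its green rocker, press its yellow ignition button fully in, keep it in for one second and let it come out, and only then switch on the white microscope power unit at the white rocker on its blue panel. It is all done by pressing with the closed fingertips: pick nothing up, leave the black brightness dial as it is set, and leave the oil bottle, objective, filter cube and slide mailer where they stand.

Things in the scene. Friction and masses are not known exactly. Their poses are not given: they have to be found in the camera images.
- lamp_supply: Arc-lamp supply, fixed: dark grey sloping-front case, 260 deep (x) x 180 mm wide (y), dark red display; left or right of the other case. Origin: centre of its underside; x from its front (robot's side) to its back, y left. Panel rises 15 degrees to the back: 40 mm high at x = -130 to 83 at x = +30, then flat deck. Rocker at x = -75, y = +42 mm, button at x = -75, y = -42; panel 55 high there.
- lamp_power (a joint): Green rocker of the lamp supply, 0 = off (start), 0.42 rad = on. V-shaped, 30 mm long (up the slope), 22 wide, in a 42 x 30 bezel 2 mm high. Off: near half flat, far end standing 10 mm above the panel. Pressed on the far half (about 4 N) it snaps over past the middle and stays: far half flat, 4 mm above the panel, near end standing. The end sinks 6 mm.
- lamp_power_end (a point): Point on top of the far half of the green rocker, 12 mm from the rocker's middle and 3 mm short of its standing end: press straight down here. Moves with the rocker.
- ignition (a joint): Yellow ignition button: 0 = out, 0.005 m = fully in. Spring-loaded: starts to move at about 2 N, fully in at 6 N, and comes out by itself when let go.
- ignition_top (a point): Centre of the top face of the yellow ignition button (round, 25 mm across, standing 11 mm above the panel, 6 mm when fully in; it slides at right angles to the 15 degree panel, and a push straight down works it). Moves with the button.
- scope_unit: Microscope power unit, fixed: off-white sloping-front case, 230 deep (x) x 150 mm wide (y), with a blue panel. Origin: centre of its underside; x from its front (robot's side) to its back, y left. Panel rises 15 degrees to the back: 38 mm high at x = -115 to 75 at x = +25, then flat deck. White rocker at x = -55, y = +34 mm, black dial at x = -55, y = -34; panel 54 high there.
- scope_power (a joint): White rocker of the microscope power unit: 0 = off (start), 0.42 rad = on. Same kind, sizes and behaviour as the green rocker: press its standing far end down.
- scope_power_end (a point): Point on top of the far half of the white rocker, 12 mm from the rocker's middle and 3 mm short of its standing end: press straight down here. Moves with the rocker.
- dial_mark (a point): Outer end of the white pointer line on the black brightness dial of the microscope power unit (dial 32 mm across, 15 mm high; this point is 12 mm from its axis). The dial turns easily; leave it as set.
- oil_bottle: Amber immersion-oil bottle with a black cap, 30 mm across, 68 mm tall, 45 g, standing loose on the bench between the two cases. Origin: centre of its underside.
- objective: Steel microscope objective with a blue ring, 33 mm across, 58 mm tall, standing nose up, loose on the bench between the two cases. Origin: centre of its underside.
- filter_cube: Black fluorescence filter cube, 36 x 36 x 30 mm, with an orange glass on one side and a green one on top, loose on the bench between the two cases. Origin: centre of its underside.
- slide_mailer: White plastic slide mailer, 30 x 84 x 14 mm, lying loose on the flat deck of the lamp supply behind the sloping panel. Origin: centre of its underside.
Mind the look-alikes: they are no part of the job. Several things have the shape of the slide_mailer; the one meant has the colours described above. Several things look just like the filter_cube: the one meant starts farthest from the robot's base.

How it is judged:
On the way, in this order (a step that is already met when the one before it is completed fails the run):
1. the lamp supply is switched on at its green rocker (value of joint lamp_power above 0.34 rad and value of joint ignition below 0.001 m and value of joint scope_power below 0.08 rad), for 0.2 s.
2. the ignition button is kept fully in (at least 4.2 of 5 mm) for 0.7 s (value of joint ignition above 0.0042 m and value of joint lamp_power above 0.34 rad and value of joint scope_power below 0.08 rad), for 0.7 s.
3. the ignition button is let out again (all of step 1), for 0.1 s.
4. the microscope power unit is switched on at its white rocker (value of joint each of scope_power, lamp_power above 0.34 rad), for 0.2 s.
At the end, for the whole second after the job is handed in: Both rockers are over to on (above 0.34 of 0.42 rad), the ignition button is out (within 1 mm), the dial's pointer is within 6 mm of where it was set, and the oil bottle, objective, filter cube and slide mailer stand upright within 12 mm of where they were (all of step 4 and value of joint ignition below 0.001 m and distance of dial_mark from where it was at the start of the episode below 0.006 m and distance of each of oil_bottle, objective, filter_cube, slide_mailer from where it was at the start of the episode below 0.012 m and angle between each of oil_bottle, objective, filter_cube, slide_mailer's own z axis and vertical below 0.3 rad); the robot touches nothing.
It fails at once if ignition pressed while the lamp supply is off (value of joint ignition above 0.002 m and value of joint lamp_power below 0.21 rad).
It fails at once if the microscope power unit on while the lamp supply is off (value of joint scope_power above 0.21 rad and value of joint lamp_power below 0.21 rad).
It fails at once if ignition pressed while the microscope power unit is on (value of joint ignition above 0.002 m and value of joint scope_power above 0.21 rad).
It fails at once if the brightness dial turned (pointer moved more than 6 mm) (distance of dial_mark from where it was at the start of the episode above 0.006 m).
It fails at once if the oil bottle, objective, filter cube or slide mailer lifted, shoved or tipped (moved more than 12 mm or tilted more than 0.3 rad) (distance of any of oil_bottle, objective, filter_cube, slide_mailer from where it was at the start of the episode above 0.012 m or angle between any of oil_bottle, objective, filter_cube, slide_mailer's own z axis and vertical above 0.3 rad).
It also fails if it takes over 48 s, if anything falls off the work surface, if the arm or the gripper's body presses on something with over 40 N, if the wrist force passes 120 N, or if a joint passes its speed limit or range.

ROBOT

A 7-joint arm with a two-finger parallel gripper is mounted at the origin on the work surface. World frame = base frame: x ahead of the robot, y to its left, z up, the work surface at z = 0. Lengths are in m, angles in rad, forces in N, time in s.
With the tool pointing down it reaches from about 0.4 to 0.875 m from the base axis. Payload 19.3 kg.
Tool frame: the origin (TCP) lies between the finger pads; the fingertips stand 17 mm ahead of it and the grasp point (between the pads) lies 2 mm behind it; z points along the fingers, x is the direction in which the jaws open and shut, and the axes are right-handed (so a half turn about z gives the same grasp; the last joint's range is limited). The gripper opens to 85 mm and grips with 20 to 120 N. Pads are 22 mm wide; open, the fingers measure 114 mm over their backs; the gripper's body (76 mm by 85 mm) begins 54 mm behind the grasp point. The pads swing forward as they close: fully open they stand 13 mm farther back than shut.
Start: joints at [1.144, 0.521, -0.036, 1.599, 0.021, 1.021, -0.113], TCP at [0.218, -0.586, 0.223] pointing down, gripper open.
Joint ranges: [-2.91, 2.91], [-0.3, 2.13], [-1.5, 1.42], [0.17, 2.43], [-1.26, 4.41], [0.16, 1.93], [-2.52, 2.52]. Speed limits (rad/s): [1.89, 1.89, 2.39, 2.39, 3.01, 3.01, 3.01].

INTERFACE

Orientations are given as [roll, pitch, yaw] about the fixed x, y, z axes, in that order (R = Rz(yaw) Ry(pitch) Rx(roll)).
In Python, from workcell import bot gives the robot as it stands. The module is installed in compiled form; this text tells all that it offers.
- The arm moves only by the tool arm_command, never from a script. Its argument "targets" is a list of rows, each a list of 6 numbers: the shift along the tool's x, y, z in mm, then the turn, a rotation vector about the tool's x, y, z in degrees. In form: [[x, y, z, wx, wy, wz], ...]. A call has 1 to 8 rows; each row shifts and turns the pose as measured when the row begins, along the tool's axes as they then stand; what a row does not reach is not made up. A row lasts 1/10 s, in which the tool goes at most 50 mm and 8.59 degrees, less where a joint would pass 70% of its speed; a pose out of reach is approached as far as the arm can. A call is refused whole if a number of a shift passes 50 or a number of a turn 8.59, either way. A call with a gripper value outside its range is refused whole. "grip" is the opening in per cent of the stroke, from 0 (shut) to 100 (fully open), set as the call begins (left out, the last holds). The fingers move at their own pace and stop on an object; "grip_force" is the grip in N (left out, the last holds). Time passes only in rows, so rows that do not move let the fingers close. It gives the time, the measured TCP pose, the force and the opening at its end, in the units of the state.
- bot.observe(): the state, without advancing time (a new reading comes with each control period).
- bot.grab_frame(name): name is "scene" or "top" or "wrist"; returns a dict with "color" (480x640x3 uint8, red, green, blue), "depth" (480x640 float32, m along the optical axis (not along the pixel's ray), 0 where there is no reading), "fov_y" (degrees; the focal length in pixels is half the picture's height over the tangent of half this angle, whatever the lens; pixels are square), "cx", "cy" (the principal point, pixels), "R" (3x3) and "t" (3): a world point X has camera coordinates R X + t; the wrist camera has in their place "hand_eye" (4x4, takes a point from camera to tool coordinates, whose origin is the TCP and whose axes are the tool frame's). Camera axes: x right, y down, z forward; pixel columns grow to the right and rows downward; lengths in m; the calibration is good to about 2 mm. A picture is of the moment at which its call begins: read the wrist's pose just before it.
- bot.job_done(): hands the job in, once; it reports no verdict.
The state is a dict: "clock": time; "qpos": joint angles; "qd": joint speeds; "joint_efforts": joint torques, N m; "position": TCP position; "tool_rot": TCP orientation; "force": force on the tool from outside, world axes, zero at the start; "moment": the same for the moment, N m; "grip_width": finger opening in m.
Only numpy, scipy, OpenCV 4.12 (cv2) and the standard library are available. Lean on these libraries where they do the work, as an engineer would, in place of code of your own. Each camera call takes 0.05 s, during which the arm holds its last target. There are 200 camera calls.

## Working session

There is one attempt and no reset: what is moved stays moved. The work goes in short steps, Python scripts to look and compute and a tool call to move; the robot and the scene stay as the last step left them, time stands still between calls to the robot, and variables do not carry over. Pictures are saved under pics/ and viewed, about 8 in all and at most 12, crops included, and the job is handed in when it is done.

Besides the shell and the picture viewer there is one more tool, called after ">>>" as name([rows], argument=value, ...), one row to a line, values as JSON. arm_command: Moves the arm, as the interface text tells. Its arguments: {"type":"object","properties":{"targets":{"type":"array"},"grip":{"type":"number"},"grip_force":{"type":"number"}},"required":["targets"]}

```bash
mkdir -p pics
cat > h.py <<'E'
import numpy as np, cv2
from workcell import bot
def cloud(f):
    h,w=f["depth"].shape; F=h/2/np.tan(np.radians(f["fov_y"])/2)
    v,u=np.mgrid[:h,:w]; d=f["depth"]
    P=np.stack([(u-f["cx"])/F*d,(v-f["cy"])/F*d,d],-1)
    if "R" in f: return (P-f["t"])@f["R"]
    return P
def save(n,im): cv2.imwrite("pics/"+n,im[...,::-1])
E
python3 - <<'E'
from h import *
s=bot.observe(); print(s)
for n in("top","scene"):
    f=bot.grab_frame(n); save(n+".png",f["color"]); np.savez(n+".npz",P=cloud(f),c=f["color"]); print(n,f["fov_y"],f["R"],f["t"])
E
```

```text
{'clock': 0.0, 'qpos': array([ 1.14379806,  0.52199877, -0.03632   ,  1.60000027,  0.02119519,
        1.02111234, -0.11280636]), 'qd': array([ 0.00096753, -0.00145183, -0.00058121, -0.00056375, -0.00056407,
       -0.00077318,  0.00052443]), 'joint_efforts': array([ 1.67228376e-03, -9.27088308e+01,  1.98062003e+00, -3.69914997e+01,
        1.78779551e-02,  8.36724008e-03, -6.36904451e-05]), 'position': array([ 0.21813709, -0.58532472,  0.22203809]), 'tool_rot': array([ 3.14151149e+00,  1.13098425e-03, -1.21402351e+00]), 'force': array([ 0.35920303, -0.47862932,  0.04264343]), 'moment': array([-0.01931342, -0.03254888, -0.0018534 ]), 'grip_width': 0.0853810121426764}
top 56.110678759591906 [[-0.01732094 -0.99971796  0.01624786]
 [-0.99648373  0.015928   -0.08225864]
 [ 0.08197664 -0.01761553 -0.99647856]] [-0.00432572  0.63044108  0.85010429]
scene 54.84864439374064 [[-0.43971155  0.89802404 -0.01437293]
 [ 0.51834733  0.24067151 -0.82060543]
 [-0.73346425 -0.36827986 -0.5713144 ]] [ 0.28065264 -0.23874548  1.32801231]
```

View pics/top.png

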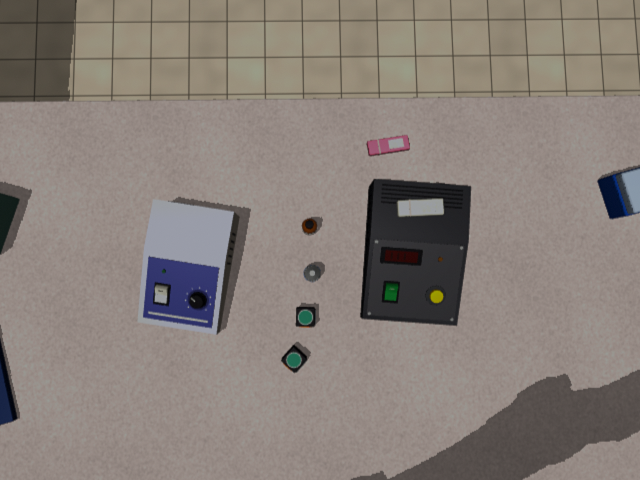

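View pics/scene.png

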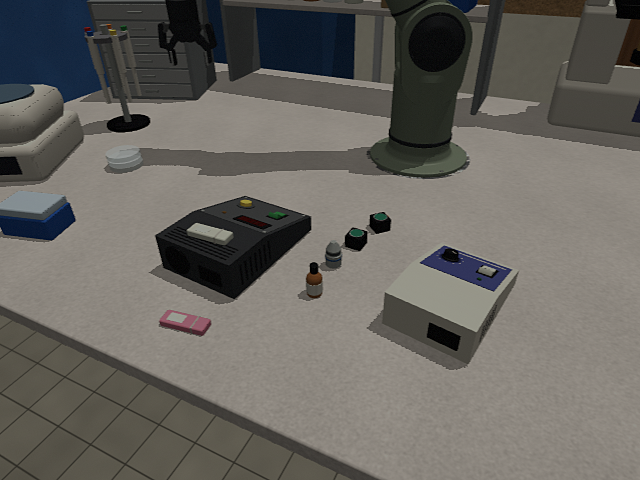

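The top view shows two cases. The lamp supply, dark grey, is on the right: green rocker (391,292), yellow button (437,296), mailer on the deck (420,208). The scope unit is on the left: white rocker (161,294), dial (198,299). Bottle (309,226), objective (312,272) and the cubes (305,317) and (294,358) stand between them. The pink mailer at (388,146) is a look-alike. Next I measure the controls.

Run:
```python
from h import *
hsvr=[("green",(45,120,40),(80,255,255)),("yellow",(22,150,120),(35,255,255)),("blue",(108,120,60),(130,255,255))]
for n in("top","scene"):
    d=np.load(n+".npz");P=d["P"];c=d["c"];H=cv2.cvtColor(c,cv2.COLOR_RGB2HSV)
    inb=(P[...,2]>.045)&(P[...,2]<.11)&(abs(P[...,1])<.5)&(P[...,0]>.3)&(P[...,0]<.9)
    for k,a,b in hsvr:
        m=(cv2.inRange(H,a,b)>0)&inb&((P[...,1]<-.07)|(k=="blue"))
        v,u=np.nonzero(m); Q=P[m]; print(n,k,m.sum(),u.mean().round(1),v.mean().round(1),Q.mean(0).round(4),Q.min(0).round(4),Q.max(0).round(4))
    if n=="top":
        m=(H[...,1]<40)&(H[...,2]>150)&inb; m[:278]=0;m[308:]=0;m[:,:152]=0;m[:,172:]=0
        Q=P[m];print("white",m.sum(),np.argwhere(m).mean(0),Q.mean(0).round(4),Q.min(0).round(4),Q.max(0).round(4))
        # case footprints -> pose by rectangle of raised region
        for k,s in(("lamp",P[...,1]<-.05),("scope",P[...,1]>.1)):
            m=(P[...,2]>.03)&(P[...,2]<.12)&(abs(P[...,1])<.45)&(P[...,0]>.35)&(P[...,0]<1)&s
            m=cv2.morphologyEx(m.astype(np.uint8),cv2.MORPH_OPEN,np.ones((9,9)))>0
            print(k,cv2.minAreaRect((P[m][:,:2]*1000).astype(np.float32)))
d=np.load("top.npz");c=d["c"]
save("crop.png",np.hstack([cv2.resize(c[270:320,x:x+80],None,fx=5,fy=5,interpolation=cv2.INTER_CUBIC) for x in(375,145)]))
```

```text
top green 199 390.7 291.9 [ 0.527  -0.15    0.0619] [ 0.5118 -0.1621  0.0525] [ 0.542  -0.1383  0.0733]
top yellow 118 436.4 296.4 [ 0.5175 -0.2336  0.0663] [ 0.507  -0.2443  0.0605] [ 0.5277 -0.2234  0.0714]
top blue 3069 180.7 287.8 [0.5413 0.2374 0.0608] [0.4714 0.1681 0.045 ] [0.5987 0.3095 0.0772]
white 94 [296.40425532 159.71276596] [0.5264 0.2763 0.0592] [0.5178 0.2647 0.0551] [0.5403 0.2861 0.0679]
lamp ((599.565185546875, -199.08892822265625), (181.7313690185547, 262.7560729980469), 84.99681091308594)
scope ((580.483154296875, 230.7996826171875), (151.7213134765625, 233.20169067382812), 79.90355682373047)
scene green 70 276.0 214.6 [ 0.5349 -0.1488  0.0611] [ 0.5143 -0.1617  0.0539] [ 0.5457 -0.1388  0.0676]
scene yellow 31 245.6 201.3 [ 0.5199 -0.2331  0.0641] [ 0.4963 -0.2631  0.0475] [ 0.5312 -0.2207  0.0681]
scene blue 502 464.4 268.3 [0.5471 0.2372 0.0598] [0.4824 0.1679 0.045 ] [0.5993 0.3071 0.0729]
```

View pics/crop.png

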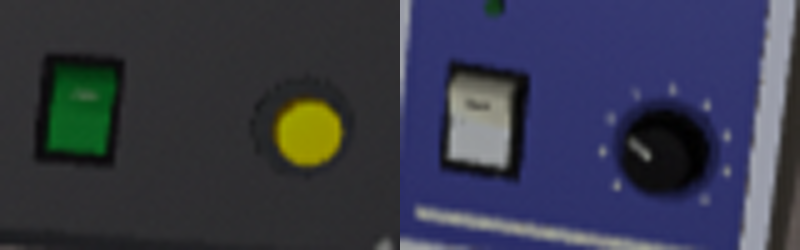

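The crop shows the green rocker and yellow button on the lamp, and the white rocker and dial on the blue panel. Case fits and colour centroids agree within about 2 mm:
- **Lamp supply:** yaw -5°, rocker middle about (0.528,-0.151), button top about (0.518,-0.234).
- **Scope unit:** yaw -10°, rocker middle about (0.531,0.274).

Now I shut the fingers, turn 25° and approach.

>>> arm_command([
  [-22,-33,0,0,0,6.3],
  [-25,-30,0,0,0,6.3],
  [-28,-27,0,0,0,6.3],
  [-32,-23,5,0,0,6.3],
  [-34,-21,10,0,0,0],
  [-34,-21,10,0,0,0],
  [-34,-21,10,0,0,0],
  [-34,-21,10,0,0,0],
], grip=0)

```text
clock: 0.9
position: [0.4089, -0.326, 0.1744]
tool_rot: [3.139, 0.0, -1.682]
force: [0.4, -0.8, 0.1]
grip_width: 0.0001
```

```bash
cat > d.py <<'E'
import sys
from h import *
from scipy.spatial.transform import Rotation as R
T={"g":(.537,-.1512,.095),"b":(.519,-.234,.095),"w":(.540,.273,.095)}
s=bot.observe();M=R.from_euler("xyz",s["tool_rot"])
yaw={"g":-95,"b":-95,"w":-100}
for k in sys.argv[1:]:
    D=M.inv()*R.from_euler("xyz",[180,0,yaw[k]],degrees=True)
    print(k,"mm",(M.inv().apply(np.array(T[k])-s["position"])*1000).round(1),"rot",np.degrees(D.as_rotvec()).round(2))
print("t",s["clock"],s["position"].round(4),np.degrees(s["tool_rot"]).round(1),"F",s["force"].round(1),s["grip_width"].round(4),s["qpos"].round(2))
E
python3 d.py g
```

```text
g mm [-187.9 -108.    79.2] rot [ 0.13  0.01 -1.38]Traceback (most recent call last):
  File "d.py", line 10, in <module>
    print("t",s["clock"],s["position"].round(4),np.degrees(s["tool_rot"]).round(1),"F",s["force"].round(1),s["grip_width"].round(4),s["qpos"].round(2))
                                                                                                           ^^^^^^^^^^^^^^^^^^^^^
AttributeError: 'float' object has no attribute 'round'
```

>>> arm_command([
  [-32,-18,0,0,0,-1.4],
  [-32,-18,0,0,0,0],
  [-32,-18,5,0,0,0],
  [-32,-18,10,0,0,0],
  [-30,-18,15,0,0,0],
  [-20,-12,15,0,0,0],
  [0,0,0,0,0,0],
])

```text
clock: 1.6
position: [0.5321, -0.1438, 0.1253]
tool_rot: [3.137, 0.003, -1.649]
force: [-0.9, 0.2, 0.7]
grip_width: -0.0001
```

```bash
sed -i 's/s\["grip_width"\].round(4)/s["grip_width"]/' d.py; python3 d.py g
python3 - <<'E'
from h import *
f=bot.grab_frame("wrist"); save("w1.png",f["color"]); print(f["hand_eye"],f["fov_y"])
E
```

```text
g mm [ 7.1 -5.6 30.2] rot [0.25 0.19 0.5 ]
t 1.6 [ 0.5321 -0.1438  0.1253] [179.7   0.2 -94.5] F [-0.9  0.2  0.7] -6.974461124706935e-05 [ 0.19  0.53 -0.04  1.88  0.03  0.73 -1.52]
[[ 9.99999421e-01  5.43859222e-04 -9.28598080e-04  1.07279881e-03]
 [-2.24954919e-04  9.49477292e-01  3.13835661e-01 -8.07509741e-02]
 [ 1.05236521e-03 -3.13835270e-01  9.49476864e-01 -1.50140006e-01]
 [ 0.00000000e+00  0.00000000e+00  0.00000000e+00  1.00000000e+00]] 61.79817884734237
```

View pics/w1.png

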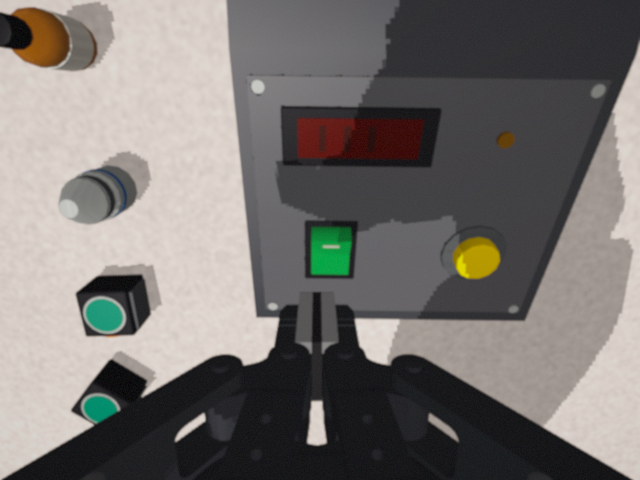

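The wrist picture shows the rocker at (331,249), the button at (476,257) and the closed fingertips at (317,295). I check the rocker and button positions from the wrist depth.

```bash
cat > w.py <<'E'
from h import *
from scipy.spatial.transform import Rotation as R
def wrist():
    s=bot.observe(); f=bot.grab_frame("wrist"); P=cloud(f); h=f["hand_eye"]
    P=P@h[:3,:3].T+h[:3,3]
    return R.from_euler("xyz",s["tool_rot"]).apply(P.reshape(-1,3)).reshape(P.shape)+s["position"], f["color"]
E
python3 - <<'E'
from w import *
P,c=wrist();H=cv2.cvtColor(c,cv2.COLOR_RGB2HSV)
for k,a,b,x0,x1 in(("green",(45,120,40),(80,255,255),300,365),("yellow",(22,150,100),(35,255,255),440,510)):
    m=cv2.inRange(H,a,b)>0; m[:,:x0]=0;m[:,x1:]=0;m[:200]=0;m[290:]=0
    Q=P[m];print(k,m.sum(),Q.mean(0).round(4),Q.min(0).round(4),Q.max(0).round(4), "top10% far end",Q[Q[:,2]>np.percentile(Q[:,2],93)].mean(0).round(4))
E
```

```text
green 1923 [ 0.5296 -0.1525  0.0605] [ 0.5085 -0.1653  0.0492] [ 0.6125 -0.1394  0.2759] top10% far end [ 0.5425 -0.1532  0.078 ]
yellow 1532 [ 0.5204 -0.2344  0.0641] [ 0.4999 -0.2523  0.0481] [ 0.6125 -0.1533  0.2759] top10% far end [ 0.5318 -0.2303  0.0785]
```

>>> arm_command([
  [8.5,-6.5,10,0,0,0],
  [0,0,15,0,0,0],
  [0,0,5,0,0,0],
  [0,0,0,0,0,0],
])

```text
clock: 2.1
position: [0.5366, -0.1625, 0.0963]
tool_rot: [3.14, -0.0, -1.658]
force: [-0.7, -0.1, 0.0]
grip_width: 0.0001
```

```bash
sed -i 's/(.537,-.1512/(.538,-.1522/; s/(.519,-.234,/(.5195,-.2342,/' d.py; python3 d.py g b
```

```text
g mm [-10.4  -0.5   1.3] rot [ 0.09 -0.03 -0.02]
b mm [72.9 10.7  1.3] rot [ 0.09 -0.03 -0.02]
t 2.1 [ 0.5366 -0.1625  0.0963] [179.9  -0.  -95. ] F [-0.7 -0.1  0. ] 9.05224913149571e-05 [ 0.21  0.59 -0.04  1.87  0.03  0.68 -1.5 ]
```

>>> arm_command([
  [-10,-0.5,0,0,0,0],
  [0,0,0,0,0,0],
  [0,0,0,0,0,0],
  [0,0,0,0,0,0],
])

```text
clock: 2.5
position: [0.5385, -0.1529, 0.0976]
tool_rot: [-3.141, -0.001, -1.66]
force: [-0.6, -1.1, 0.4]
grip_width: 0.0004
```

```bash
python3 d.py g b
```

```text
g mm [-0.6  0.5  2.6] rot [-0.01 -0.05 -0.1 ]
b mm [82.7 11.7  2.7] rot [-0.01 -0.05 -0.1 ]
t 2.5 [ 0.5385 -0.1529  0.0976] [-180.    -0.   -95.1] F [-0.6 -1.1  0.4] 0.0003806907515185795 [ 0.2   0.58 -0.04  1.88  0.03  0.68 -1.52]
```

Over the far end; press down gently.

>>> arm_command([
  [0,0,5,0,0,0],
  [0,0,4,0,0,0],
  [0,0,3,0,0,0],
  [0,0,2,0,0,0],
  [0,0,2,0,0,0],
])

```text
clock: 3.0
position: [0.5386, -0.153, 0.0806]
tool_rot: [-3.141, -0.001, -1.66]
force: [0.8, -0.9, -0.6]
grip_width: 0.0001
```

>>> arm_command([
  [0,0,1.5,0,0,0],
  [0,0,1,0,0,0],
  [0,0,0,0,0,0],
])

```text
clock: 3.3
position: [0.5384, -0.153, 0.0775]
tool_rot: [-3.141, -0.001, -1.66]
force: [-0.5, -0.1, 0.3]
grip_width: -0.0002
```

>>> arm_command([
  [0,0,1.5,0,0,0],
  [0,0,0,0,0,0],
])

```text
clock: 3.5
position: [0.5386, -0.1531, 0.076]
tool_rot: [-3.141, -0.001, -1.66]
force: [0.4, 0.3, 0.5]
grip_width: -0.0003
```

Run:
```python
from w import *
P,c=wrist();save("w2.png",cv2.resize(c[150:400,200:520],None,fx=2.4,fy=2.4))
```

```text
(no output)
```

View pics/w2.png

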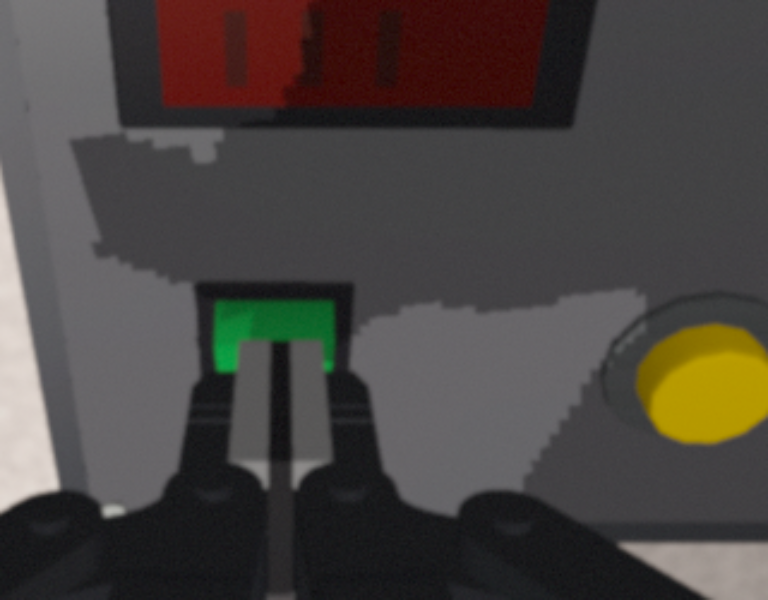

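The fingertip is over the green rocker, with its far edge near crop row 340 and the rocker's far end at row 300. There is no force yet, so I keep going down.

>>> arm_command([
  [0,0,1.5,0,0,0],
  [0,0,0,0,0,0],
])

```text
clock: 3.75
position: [0.5387, -0.153, 0.0746]
tool_rot: [-3.141, -0.001, -1.66]
force: [-1.0, 0.6, 0.8]
grip_width: -0.0003
```

>>> arm_command([
  [0,0,1.5,0,0,0],
  [0,0,0,0,0,0],
])

```text
clock: 3.95
position: [0.5387, -0.1531, 0.073]
tool_rot: [-3.141, -0.001, -1.66]
force: [0.2, -0.0, 0.1]
grip_width: -0.0002
```

>>> arm_command([
  [0,0,1,0,0,0],
  [0,0,0,0,0,0],
])

```text
clock: 4.15
position: [0.5387, -0.1531, 0.0719]
tool_rot: [-3.141, -0.001, -1.66]
force: [0.1, -0.5, -0.3]
grip_width: 0.0003
```

Run:
```python
from w import *
P,c=wrist();H=cv2.cvtColor(c,cv2.COLOR_RGB2HSV)
for u in(305,316,328):
    print(u,[(v,*(P[v,u]*1000).round(0)) for v in range(262,330,5)])
m=cv2.inRange(H,(45,120,40),(80,255,255))>0; m[:,:270]=0;m[:,345:]=0
for v in np.unique(np.nonzero(m)[0])[::4]: print(v,m[v].sum(),(np.median(P[v][m[v]],0)*1000).round(1))
save("w3.png",cv2.resize(c[240:340,260:380],None,fx=5,fy=5))
```

```text
305 [(262, np.float64(553.0), np.float64(-150.0), np.float64(61.0)), (267, np.float64(551.0), np.float64(-150.0), np.float64(61.0)), (272, np.float64(548.0), np.float64(-150.0), np.float64(60.0)), (277, np.float64(545.0), np.float64(-150.0), np.float64(60.0)), (282, np.float64(543.0), np.float64(-149.0), np.float64(60.0)), (287, np.float64(542.0), np.float64(-149.0), np.float64(63.0)), (292, np.float64(549.0), np.float64(-151.0), np.float64(83.0)), (297, np.float64(550.0), np.float64(-151.0), np.float64(88.0)), (302, np.float64(550.0), np.float64(-151.0), np.float64(92.0)), (307, np.float64(550.0), np.float64(-151.0), np.float64(95.0)), (312, np.float64(550.0), np.float64(-151.0), np.float64(99.0)), (317, np.float64(549.0), np.float64(-151.0), np.float64(101.0)), (322, np.float64(550.0), np.float64(-151.0), np.float64(106.0)), (327, np.float64(550.0), np.float64(-151.0), np.float64(108.0))]
316 [(262, np.float64(553.0), np.float64(-155.0), np.float64(61.0)), (267, np.float64(550.0), np.float64(-155.0), np.float64(61.0)), (272, np.float64(547.0), np.float64(-155.0), np.float64(59.0)),
[... 1120 characters left out ...]
, np.float64(-159.0), np.float64(84.0)), (297, np.float64(549.0), np.float64(-159.0), np.float64(88.0)), (302, np.float64(550.0), np.float64(-159.0), np.float64(92.0)), (307, np.float64(549.0), np.float64(-159.0), np.float64(95.0)), (312, np.float64(549.0), np.float64(-159.0), np.float64(99.0)), (317, np.float64(549.0), np.float64(-159.0), np.float64(102.0)), (322, np.float64(549.0), np.float64(-159.0), np.float64(105.0)), (327, np.float64(548.0), np.float64(-159.0), np.float64(107.0))]
278 2 [ 545.1 -147.8   60.1]
282 51 [ 543.2 -153.4   61.2]
286 51 [ 542.2 -153.3   63. ]
290 53 [ 541.  -153.2   64.6]
294 17 [ 540.4 -145.2   65.8]
298 17 [ 539.1 -145.3   67.3]
302 16 [ 536.1 -144.6   65. ]
```

View pics/w3.png

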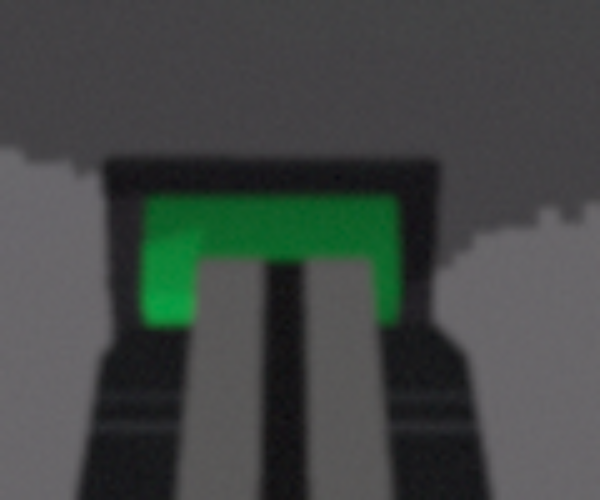

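The green rocker is still off: its end face runs up to z≈0.067 and the fingertip edge appears at about 0.082. So the tips reach less far ahead of the TCP than stated. I shift 1.5 mm back and keep descending, watching the force.

>>> arm_command([
  [0,1.5,2,0,0,0],
  [0,0,2,0,0,0],
  [0,0,0,0,0,0],
])

```text
clock: 4.5
position: [0.5371, -0.1529, 0.0677]
tool_rot: [-3.141, -0.001, -1.66]
force: [-0.2, 0.1, 0.5]
grip_width: -0.0
```

>>> arm_command([
  [0,0,2,0,0,0],
  [0,0,0,0,0,0],
])

```text
clock: 4.7
position: [0.537, -0.153, 0.0654]
tool_rot: [-3.141, -0.001, -1.66]
force: [0.4, 0.0, 0.4]
grip_width: -0.0002
```

>>> arm_command([
  [0,0,1.5,0,0,0],
  [0,0,0,0,0,0],
])

```text
clock: 4.9
position: [0.5371, -0.1529, 0.0638]
tool_rot: [-3.141, -0.001, -1.66]
force: [-0.6, -0.1, 0.4]
grip_width: 0.0001
```

>>> arm_command([
  [0,0,1.5,0,0,0],
  [0,0,0,0,0,0],
])

```text
clock: 5.1
position: [0.5371, -0.1529, 0.0622]
tool_rot: [-3.141, -0.001, -1.66]
force: [-0.3, -0.0, -0.0]
grip_width: 0.0003
```

```bash
cat > m.py <<'E'
from w import *
P,c=wrist();H=cv2.cvtColor(c,cv2.COLOR_RGB2HSV)
print([(v,*(P[v,308]*1000).round(0).tolist()) for v in range(270,312,3)])
m=cv2.inRange(H,(45,120,40),(80,255,255))>0; m[:,:270]=0;m[:,360:]=0;m[:230]=0
for v in np.unique(np.nonzero(m)[0])[::4]: print(v,m[v].sum(),(np.median(P[v][m[v]],0)*1000).round(1))
E
python3 m.py
```

```text
[(270, 552.0, -152.0, 61.0), (273, 550.0, -152.0, 60.0), (276, 548.0, -151.0, 59.0), (279, 548.0, -151.0, 62.0), (282, 546.0, -151.0, 60.0), (285, 545.0, -151.0, 61.0), (288, 544.0, -151.0, 61.0), (291, 543.0, -151.0, 62.0), (294, 549.0, -152.0, 76.0), (297, 548.0, -152.0, 78.0), (300, 548.0, -152.0, 79.0), (303, 548.0, -152.0, 82.0), (306, 548.0, -152.0, 85.0), (309, 548.0, -152.0, 87.0)]
285 52 [ 544.3 -153.3   60.1]
289 55 [ 543.2 -153.4   61.3]
293 19 [ 542.7 -145.9   63.4]
297 20 [ 541.5 -145.7   64.4]
301 19 [ 540.2 -145.5   66.2]
305 12 [ 544.6 -145.8   76.7]
```

>>> arm_command([
  [0,0,2,0,0,0],
  [0,0,2,0,0,0],
  [0,0,0,0,0,0],
])

```text
clock: 5.45
position: [0.5386, -0.1531, 0.0587]
tool_rot: [-3.138, -0.001, -1.66]
force: [0.6, 0.1, 3.0]
grip_width: -0.0
```

>>> arm_command([
  [0,0,1.5,0,0,0],
  [0,0,0,0,0,0],
])

```text
clock: 5.65
position: [0.5392, -0.1531, 0.0573]
tool_rot: [-3.136, -0.001, -1.66]
force: [-1.4, -0.4, -0.1]
grip_width: 0.0001
```

>>> arm_command([
  [0,0,1.5,0,0,0],
  [0,0,0,0,0,0],
])

```text
clock: 5.85
position: [0.5385, -0.1531, 0.0552]
tool_rot: [-3.138, -0.001, -1.66]
force: [-0.3, -0.5, -0.2]
grip_width: 0.0003
```

```bash
python3 m.py
```

```text
[(270, 556.0, -152.0, 61.0), (273, 555.0, -152.0, 61.0), (276, 554.0, -152.0, 62.0), (279, 552.0, -152.0, 61.0), (282, 550.0, -152.0, 60.0), (285, 549.0, -152.0, 60.0), (288, 548.0, -151.0, 60.0), (291, 547.0, -151.0, 61.0), (294, 550.0, -152.0, 69.0), (297, 549.0, -152.0, 71.0), (300, 550.0, -152.0, 74.0), (303, 550.0, -152.0, 76.0), (306, 550.0, -152.0, 79.0), (309, 549.0, -152.0, 80.0)]
296 17 [ 544.8 -145.5   59.9]
300 19 [ 543.5 -145.8   61.5]
304 18 [ 541.6 -145.5   61.2]
```

Force rose to 3 N and dropped to zero, and the rocker's end sank from 0.067 to 0.061. I lift off and check.

>>> arm_command([
  [0,0,-15,0,0,0],
  [0,0,-15,0,0,0],
  [0,0,-5,0,0,0],
  [0,0,0,0,0,0],
  [0,0,0,0,0,0],
])

```text
clock: 6.4
position: [0.5372, -0.1529, 0.09]
tool_rot: [-3.141, -0.001, -1.66]
force: [-0.1, 0.2, -0.3]
grip_width: 0.0
```

```bash
python3 - <<'E'
from w import *
P,c=wrist();save("w4.png",cv2.resize(c[190:340,260:520],None,fx=3,fy=3))
E
sed -i 's/,.095)/,.075)/g' d.py; python3 d.py b
```

```text
b mm [82.5 10.3 15. ] rot [-0.05 -0.05 -0.09]
t 6.45 [ 0.5371 -0.1529  0.0899] [-1.80e+02 -1.00e-01 -9.51e+01] F [ 0.   0.7 -0.9] 0.00021628315757582392 [ 0.2   0.59 -0.04  1.88  0.03  0.66 -1.52]
```

View pics/w4.png

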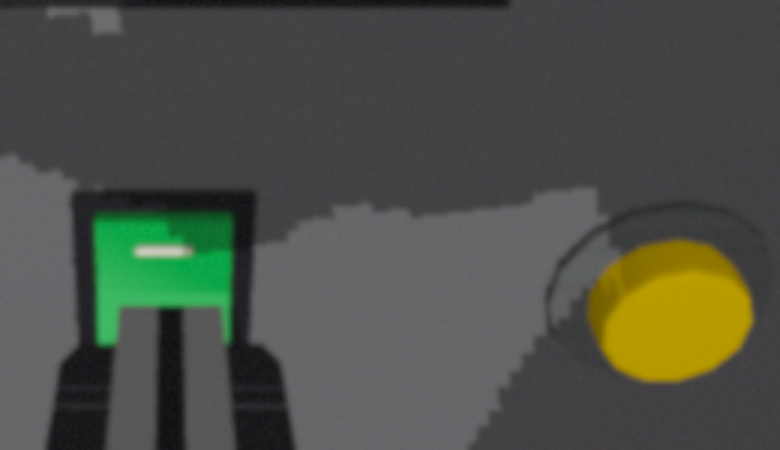

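The green rocker is over: the far half with its tick, crop (163,251), now lies flat with no end wall showing. The button, crop (670,310), is out. I move over the button.

>>> arm_command([
  [30,4,0,0,0,0],
  [30,4,0,0,0,0],
  [22,2,8,0,0,0],
  [0,0,5,0,0,0],
  [0,0,0,0,0,0],
  [0,0,0,0,0,0],
])

```text
clock: 7.05
position: [0.5184, -0.2345, 0.0732]
tool_rot: [3.139, 0.001, -1.657]
force: [-0.3, -0.1, 0.7]
grip_width: -0.0001
```

```bash
python3 d.py b
python3 - <<'E'
from w import *
P,c=wrist();H=cv2.cvtColor(c,cv2.COLOR_RGB2HSV)
m=cv2.inRange(H,(22,150,60),(35,255,255))>0;m[:220]=0
for v in np.unique(np.nonzero(m)[0])[::5]: print(v,np.nonzero(m[v])[0][[0,-1]],(np.median(P[v][m[v]],0)*1000).round(1))
E
```

```text
b mm [-0.4 -1.  -1.8] rot [0.17 0.04 0.04]
t 7.05 [ 0.5184 -0.2345  0.0732] [179.8   0.  -95. ] F [-0.3 -0.1  0.7] -8.869098659403588e-05 [ 0.35  0.64 -0.04  1.86  0.04  0.65 -1.37]
261 [317 317] [ 531.2 -236.8   58.8]
266 [300 333] [ 530.3 -236.5   61.6]
271 [294 339] [ 528.8 -236.4   64.5]
276 [292 341] [ 527.2 -236.2   66. ]
281 [290 343] [ 525.  -236.    65.9]
286 [289 344] [ 522.4 -235.8   65.4]
291 [289 343] [ 519.6 -235.3   64.8]
296 [290 342] [ 517.2 -229.8   63.5]
301 [291 341] [ 513.8 -226.8   63.4]
```

>>> arm_command([
  [0,-1,6,0,0,0],
  [0,0,4,0,0,0],
  [0,0,2,0,0,0],
  [0,0,0,0,0,0],
])

```text
clock: 7.5
position: [0.5206, -0.232, 0.0604]
tool_rot: [3.139, 0.001, -1.654]
force: [0.1, -0.4, 1.2]
grip_width: -0.0001
```

>>> arm_command([
  [0,0,2,0,0,0],
  [0,0,2,0,0,0],
  [0,0,0,0,0,0],
])

```text
clock: 7.8
position: [0.5215, -0.232, 0.0568]
tool_rot: [3.141, 0.001, -1.653]
force: [-1.2, 1.1, 3.9]
grip_width: 0.0
```

>>> arm_command([
  [0,0,2,0,0,0],
  [0,0,2,0,0,0],
  [0,0,0,0,0,0],
])

```text
clock: 8.1
position: [0.5222, -0.2322, 0.0542]
tool_rot: [-3.14, 0.001, -1.653]
force: [-5.5, 3.2, 13.4]
grip_width: 0.0003
```

>>> arm_command([
  [0,0,1.5,0,0,0],
  [0,0,1,0,0,0],
  [0,0,0,0,0,0],
])

```text
clock: 8.4
position: [0.5221, -0.2322, 0.0543]
tool_rot: [-3.14, 0.001, -1.654]
force: [-4.5, 1.7, 8.0]
grip_width: 0.0003
```

It is at the stop (13 N, z no longer sinking). A zero row relaxes the push, so I hold with small downward rows for over a second.

>>> arm_command([
  [0,0,2,0,0,0],
  [0,0,2,0,0,0],
  [0,0,2,0,0,0],
  [0,0,2,0,0,0],
  [0,0,2,0,0,0],
  [0,0,2,0,0,0],
  [0,0,2,0,0,0],
  [0,0,2,0,0,0],
])

```text
clock: 9.2
position: [0.5226, -0.2323, 0.0531]
tool_rot: [-3.135, -0.001, -1.656]
force: [-14.1, 6.9, 46.5]
grip_width: -0.0001
```

>>> arm_command([
  [0,0,2,0,0,0],
  [0,0,2,0,0,0],
  [0,0,2,0,0,0],
  [0,0,2,0,0,0],
])

```text
clock: 9.6
position: [0.5226, -0.2323, 0.0531]
tool_rot: [-3.132, -0.001, -1.657]
force: [-14.2, 6.1, 47.5]
grip_width: -0.0
```

Run:
```python
from w import *
P,c=wrist();H=cv2.cvtColor(c,cv2.COLOR_RGB2HSV)
save("w5.png",cv2.resize(c[220:340,240:400],None,fx=4,fy=4))
m=cv2.inRange(H,(22,150,60),(35,255,255))>0;m[:220]=0
for v in np.unique(np.nonzero(m)[0])[::4]: print(v,np.nonzero(m[v])[0][[0,-1]],(np.median(P[v][m[v]],0)*1000).round(1))
```

```text
290 [320 325] [ 531.6 -236.4   59.9]
294 [334 340] [ 529.3 -242.    59.8]
298 [335 345] [ 527.8 -243.1   60.4]
302 [296 349] [ 526.2 -243.3   60.2]
306 [348 350] [ 523.5 -246.4   59.7]
```

View pics/w5.png

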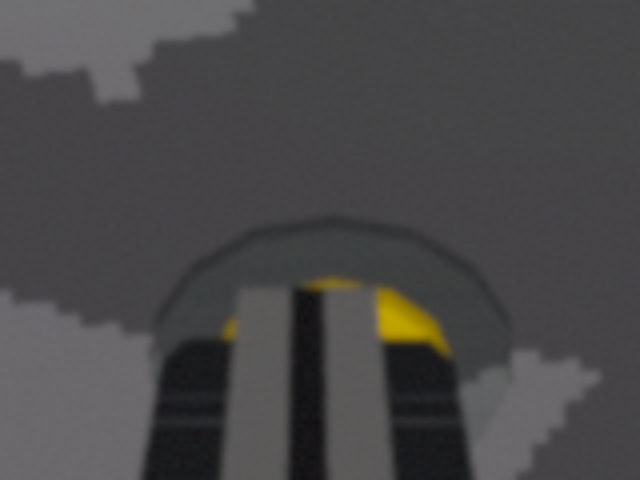

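The tip sits on the button, whose far edge at crop (340,283) has sunk from z 0.066 to 0.060, so it is fully in and was held about 1.3 s. Now I release and lift clear.

>>> arm_command([
  [0,0,-8,0,0,0],
  [0,0,-15,0,0,0],
  [0,0,-25,0,0,0],
  [0,0,-25,0,0,0],
  [0,0,-10,0,0,0],
  [0,0,0,0,0,0],
  [0,0,0,0,0,0],
])

```text
clock: 10.35
position: [0.5198, -0.2319, 0.1378]
tool_rot: [-3.136, -0.001, -1.658]
force: [-0.4, -0.0, 0.1]
grip_width: 0.0003
```

```bash
python3 - <<'E'
from w import *
P,c=wrist();H=cv2.cvtColor(c,cv2.COLOR_RGB2HSV)
m=cv2.inRange(H,(22,150,60),(35,255,255))>0;m[:180]=0
for v in np.unique(np.nonzero(m)[0])[::6]: print(v,(np.median(P[v][m[v]],0)*1000).round(1))
E
python3 d.py w
```

```text
223 [ 531.2 -236.3   60.1]
229 [ 528.9 -236.3   64.7]
235 [ 525.6 -236.    66.1]
241 [ 521.6 -235.7   65.1]
247 [ 517.6 -235.4   64. ]
253 [ 513.3 -235.    63.1]
259 [ 509.1 -235.3   61.7]
w mm [-504.8   23.9   62.1] rot [-0.31 -0.02  5.03]
t 10.4 [ 0.5197 -0.2319  0.1376] [-179.7   -0.   -95. ] F [ 0.  -1.2  0.8] 0.00011650070656246256 [ 0.35  0.54 -0.04  1.83  0.03  0.77 -1.37]
```

The button is out again (far edge back at 66 mm). I cross to the scope unit, high above everything.

>>> arm_command([
  [-45,2,0,0,0,2.5],
  [-45,2,0,0,0,2.5],
  [-45,0,0,0,0,0],
  [-45,0,0,0,0,0],
  [-45,0,0,0,0,0],
  [-45,0,0,0,0,0],
  [-45,0,0,0,0,0],
  [-45,0,0,0,0,0],
])

```text
clock: 11.2
position: [0.5714, 0.1286, 0.1273]
tool_rot: [3.136, -0.006, -1.761]
force: [0.6, -0.2, -0.3]
grip_width: -0.0002
```

>>> arm_command([
  [-45,0,0,0,0,0],
  [-30,0,0,0,0,0],
  [0,0,0,0,0,0],
  [0,0,0,0,0,0],
  [0,0,0,0,0,0],
])

```text
clock: 11.7
position: [0.5824, 0.2119, 0.1202]
tool_rot: [3.129, -0.008, -1.752]
force: [-0.1, 0.5, 0.2]
grip_width: -0.0002
```

```bash
python3 d.py w
```

```text
w mm [-52.8  52.2  45.4] rot [ 0.73 -0.47 -0.4 ]
t 11.7 [0.5824 0.2119 0.1202] [ 179.3   -0.5 -100.4] F [-0.1  0.5  0.2] -0.00018884302070702337 [-0.42  0.64 -0.03  1.69  0.02  0.83 -2.22]
```

>>> arm_command([
  [-26,26,0,0.7,-0.5,0],
  [-26,26,0,0,0,0],
  [0,0,0,0,0,0],
  [0,0,0,0,0,0],
  [0,0,0,0,0,0],
])

```text
clock: 12.2
position: [0.5408, 0.2662, 0.119]
tool_rot: [3.141, -0.003, -1.762]
force: [-0.6, 0.2, 0.5]
grip_width: 0.0003
```

```bash
python3 d.py w
python3 - <<'E'
from w import *
P,c=wrist();save("w6.png",c);np.savez("w6.npz",P=P)
E
```

```text
w mm [-6.6  2.  44. ] rot [ 0.03 -0.16 -0.94]
t 12.2 [0.5408 0.2662 0.119 ] [ 180.    -0.2 -100.9] F [-0.6  0.2  0.5] 0.00030146058216013686 [-0.54  0.61 -0.03  1.75  0.02  0.79 -2.34]
```

View pics/w6.png

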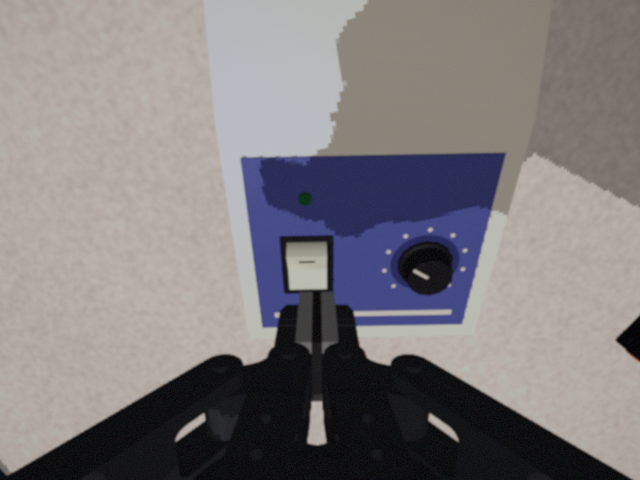

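The white rocker is at (308,265), still off (end wall showing at row 247), the dial at (425,270) and the tip at (317,292). I measure the rocker's end.

Run:
```python
import numpy as np,cv2
P=np.load("w6.npz")["P"]
for v in range(234,294,4): print(v,(np.median(P[v,292:324],0)*1000).round(1))
for u in range(280,338,4): print(u,(np.median(P[255:262,u],0)*1000).round(1),cv2.imread("pics/w6.png")[258,u])
```

```text
234 [551.8 268.   59.6]
238 [549.8 268.5  60. ]
242 [547.3 268.9  59.2]
246 [545.8 269.2  61.7]
250 [544.2 269.5  64. ]
254 [542.7 269.7  65.6]
258 [540.4 270.2  65.6]
262 [537.4 270.8  63.4]
266 [533.1 271.8  59.7]
270 [529.5 272.6  56.9]
274 [526.9 273.1  56.2]
278 [524.  273.7  55.4]
282 [521.2 274.2  54.7]
286 [518.4 274.8  53.9]
290 [514.1 275.8  50.2]
280 [539.4 286.6  55.2] [120  65  61]
284 [539.1 284.3  56.5] [36 34 35]
288 [542.3 280.7  65.5] [162 176 178]
292 [542.6 278.3  65.4] [161 175 175]
296 [541.3 276.4  66.6] [163 176 177]
300 [540.9 274.3  65.2] [162 175 177]
304 [540.6 272.1  65.3] [162 176 178]
308 [540.5 269.9  65.5] [161 175 176]
312 [540.1 267.7  65.9] [163 176 178]
316 [539.3 265.7  65.6] [163 177 178]
320 [538.9 263.5  65.5] [162 176 178]
324 [538.6 261.4  65.6] [163 175 177]
328 [534.6 259.6  56.8] [38 41 41]
332 [533.8 257.4  55.8] [55 31 30]
336 [533.  255.2  55.2] [135  73  68]
```

```bash
sed -i 's/(.540,.273,/(.5385,.271,/' d.py; python3 d.py w
```

```text
w mm [-4.8  3.5 44. ] rot [ 0.01 -0.17 -0.97]
t 12.25 [0.541  0.2658 0.119 ] [ 180.    -0.2 -101. ] F [-0.1  0.1 -0.6] 0.00019392092113606541 [-0.54  0.61 -0.03  1.75  0.02  0.79 -2.34]
```

>>> arm_command([
  [-4.5,3,15,0,0,-0.9],
  [0,0,15,0,0,0],
  [0,0,12,0,0,0],
  [0,0,0,0,0,0],
  [0,0,0,0,0,0],
])

```text
clock: 12.75
position: [0.5397, 0.2677, 0.0722]
tool_rot: [3.14, -0.005, -1.75]
force: [-0.9, 0.8, 0.3]
grip_width: 0.0
```

```bash
python3 d.py w
```

```text
w mm [-3.   1.8 -2.8] rot [ 0.07 -0.28 -0.24]
t 12.75 [0.5397 0.2677 0.0722] [ 179.9   -0.3 -100.2] F [-0.9  0.8  0.3] 2.7694204806639865e-05 [-0.54  0.68 -0.03  1.77  0.03  0.7  -2.34]
```

>>> arm_command([
  [-3,2,3,0,0,0],
  [0,0,3,0,0,0],
  [0,0,2,0,0,0],
  [0,0,2,0,0,0],
])

```text
clock: 13.15
position: [0.5387, 0.2716, 0.0624]
tool_rot: [3.142, -0.004, -1.75]
force: [-0.6, 0.8, -0.5]
grip_width: 0.0001
```

>>> arm_command([
  [0,0,2,0,0,0],
  [0,0,2,0,0,0],
])

```text
clock: 13.35
position: [0.539, 0.2717, 0.0585]
tool_rot: [-3.141, -0.003, -1.75]
force: [2.9, -1.3, 8.2]
grip_width: 0.0
```

>>> arm_command([
  [0,0,2,0,0,0],
  [0,0,2,0,0,0],
])

```text
clock: 13.55
position: [0.5408, 0.2716, 0.0552]
tool_rot: [-3.138, -0.002, -1.75]
force: [-0.2, 0.4, 0.0]
grip_width: -0.0
```

It snapped at 8 N and then went to zero. I lift well clear and check everything.

>>> arm_command([
  [0,0,-10,0,0,0],
  [0,0,-20,0,0,0],
  [0,0,-35,0,0,0],
  [0,0,-40,0,0,0],
  [0,0,-40,0,0,0],
  [0,0,0,0,0,0],
  [0,0,0,0,0,0],
])

```text
clock: 14.25
position: [0.5387, 0.2718, 0.2086]
tool_rot: [-3.14, -0.003, -1.75]
force: [0.1, -0.2, 0.3]
grip_width: -0.0002
```

```bash
python3 d.py
python3 - <<'E'
from w import *
P,c=wrist();f=bot.grab_frame("top");t=f["color"]
a=cv2.resize(c[180:330,220:460],(480,300)); 
b=cv2.resize(t[180:380,140:480],(680,400)); o=np.load("top.npz")["c"]
d=cv2.absdiff(t,o).max(2); print([int(d[y-14:y+14,x-14:x+14].max()) for x,y in((309,226),(312,272),(305,317),(420,208),(437,296))])
im=np.zeros((600,680,3),np.uint8); im[:300,:480]=a; im[300:,:]=cv2.resize(t[190:340,140:480],(680,300)); save("w7.png",im)
E
```

```text
t 14.25 [0.5387 0.2718 0.2086] [-179.9   -0.2 -100.3] F [ 0.1 -0.2  0.3] -0.00022129603059889243 [-0.55  0.5  -0.03  1.67  0.02  0.97 -2.33]
[59, 60, 59, 15, 15]
```

View pics/w7.png

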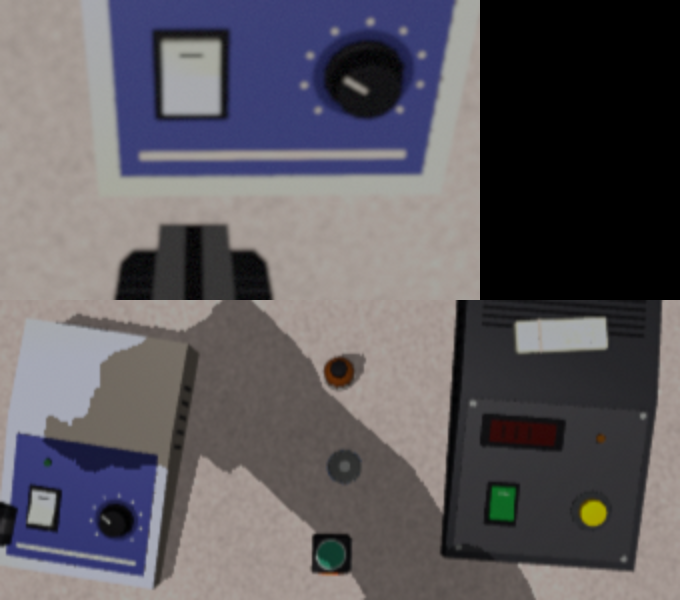

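The white rocker lies far half flat (190,75), and the dial pointer at (355,85) is as before. The green rocker (502,503) is on and the button (593,513) is out. Bottle, objective, cube and mailer sit at their old pixels; the differences in the image are the arm's shadow. Handing in.

```bash
python3 -c "
from workcell import bot
print(bot.job_done())"
```

```text
the job is handed in; nothing more can be done
None
```

The start-up is done in the required order and handed in at about 14 s of the 48 s allowed; the hand-in reports no verdict.

1. **Lamp supply:** I pressed the green rocker until it snapped over. The close-up after lifting off showed it on.
2. **Ignition:** I pressed the yellow button to its stop and held it for about 1.3 s. It sank about 6 mm by the camera, and after I let go it measured fully out again.
3. **Microscope unit:** I then pressed the white rocker, which snapped over at about 8 N.

**Last checks:** In the final pictures both rockers are on, the button is out and the dial pointer looks as it was set. The bottle, objective, filter cube and mailer are at their starting pixels. The arm is clear at TCP height 0.21 m with no force on it.

**What disagreed:**
- **Fingertips:** first contact came with the TCP about 25 mm lower than the stated 17 mm fingertip lead implies. I used force and the wrist camera to find contact instead.
- **Push force:** holding the button in took up to about 47 N at the fingertips. That is below the 120 N wrist limit. It is above the 40 N limit on the arm and gripper body, though only the fingertips were pressing.
- **Image check:** pixel differences around the bottle, objective and cube were high. I put this down to the arm's shadow, since their positions in the picture had not changed.

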